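# Wedge the blade insert into the vegetable slicer

### The arm

A 7-joint arm with a two-finger parallel gripper is mounted at the origin on the work surface. World frame = base frame: x ahead of the robot, y to its left, z up, the work surface at z = 0. Lengths are in mm, angles in rad, forces in N, time in s.
With the tool pointing down it reaches from about 400 to 875 mm from the base axis. Payload 6.5 kg.
Tool frame: the origin (TCP) lies midway between the tips of the shut fingers; the grasp point (between the pads) lies 19 mm behind it; x points along the fingers, y is the direction in which the jaws open and shut, and the axes are right-handed (so a half turn about x gives the same grasp; the last joint's range is limited). The gripper opens to 88 mm and grips with 3 to 60 N. Pads are 18 mm wide; open, the fingers measure 123 mm over their backs; the gripper's body (75 mm by 187 mm) begins 45 mm behind the grasp point.
Start: joints at [-1.27, 0.536, -0.004, 1.538, 0.003, 1.067, -0.071], TCP at [233.105, 606.756, 218.316] pointing down, gripper open.
Joint ranges: [-2.7, 2.7], [-0.37, 2.16], [-1.27, 1.26], [0.24, 2.4], [-1.31, 4.45], [0.19, 1.91], [-2.76, 2.76]. Speed limits (rad/s): [2.39, 2.39, 3.14, 3.14, 3.14, 3.14, 3.14].

### API

Orientations are given as a unit quaternion [w, x, y, z].
In Python, from plant import r gives the robot as it stands. The module is installed in compiled form; this text tells all that it offers.
- The arm moves only by the tool apply_moves, never from a script. Its arguments are lists of equal length, an entry for each row: "slide": the shift along the world's x, y, z in cm, a list of three; "spin": the turn about the world's z in rad. In form: {"slide": [[dx, dy, dz], ...], "spin": [spin, ...]}. A call has 1 to 12 rows; each row is the pose to reach, as a shift and turn from the pose commanded when the call began; what a row does not reach only later rows make up. A row lasts 1/10 s, in which the tool goes at most 50 mm and 8.59 degrees, less where a joint would pass 70% of its speed; a pose out of reach is approached as far as the arm can. A call with a gripper value outside its range is refused whole. "grip" is the gripper's target within -1 to 1 (fully open at 1, half-way at 0, shut at -1), set as the call begins (left out, the last holds). The fingers move at their own pace and stop on an object; the grip force is fixed at half the most. Time passes only in rows, so rows that repeat a pose let the fingers close. It gives the time, the measured TCP pose, the force and the opening at its end, in the units of the state.
- r.sense(): the state, without advancing time (a new reading comes with each control period).
- r.camera(name): name is "scene" or "top" or "wrist"; returns a dict with "pixels" (420x560x3 uint8, red, green, blue), "K" (3x3 intrinsics, pixels), "dist_coeffs" ([k1, k2, p1, p2, k3] as OpenCV has them; the pictures are not rectified), "extrinsics" (4x4, takes a point from world to camera coordinates). Camera axes: x right, y up, looking along -z (the intrinsics and any distortion apply to the point x, -y, -z); pixel columns grow to the right and rows downward; lengths in mm; the calibration is good to about 2 mm. A picture is of the moment at which its call begins. There is no depth.
- r.hand_in(): hands the job in, once; it reports no verdict.
Trained networks look in a picture, given as the dict that the camera call returned (one of the last four; its "shot" number tells which), for a name from the list of things; names that differ only in an ending like _2 or _b are one class to them, and where a whole thing is asked for, a point or a joint stands for the part that bears it (a point fixed in the world has none). Each returns a list of dicts, best first, with "conf" (0 to 1); they miss things now and then, are a little off and sometimes report something else, mostly with a low value. They report only what shows in the picture. A call takes as long as a camera call. They do not tell look-alikes from the thing itself.
- r.find_in(picture, thing): "location" ([x, y, z] in mm, in world coordinates, good to about 4 mm: the middle of the surface that is visible of it).
The state is a dict: "clock": time; "joint_positions": joint angles; "qvel": joint speeds; "effort": joint torques, N m; "eef_pos": TCP position; "tcp_rot": TCP orientation; "wrist_force": force on the tool from outside, world axes, zero at the start; "moment": the same for the moment, N m; "opening": finger opening in mm.
Only numpy, scipy, OpenCV 4.12 (cv2) and the standard library are available. Lean on these libraries where they do the work, as an engineer would, in place of code of your own. Each camera call takes 0.05 s, during which the arm holds its last target. There are 200 camera calls.

### The job

Take the dovetailed blade insert from the cutting board by its upright fin, lay it on the sloping slicer's low end with its narrow end up the slope, and slide it up under the two converging rails until it wedges tight. Push it firmly home, let go, and leave the other kitchen things where they stand.

Things in the scene. Friction and masses are not known exactly. Their poses are not given: they have to be found in the camera images.
- insert_grip (a point): Blade insert: grey tapered plate, upright black fin across its middle, 14 mm thick (x), 44 wide (y), 40 high (from 13 to 53 mm above the underside). Point on the fin, 36 mm above the centre of the underside. Axes: x to the narrow end, z up. Starts flat on the cutting board, narrow end within about 0.6 rad of straight away from the robot. Plastic, about 120 g.
- insert_front (a point): Middle of the insert's narrow (+x) end, on the underside. The plate is 70 mm long, 13 mm thick; at the underside 91 mm wide at the -x end, 77 mm at this end (6 degrees a side); its long sides lean inwards towards the top by 20 degrees (dovetail). A thin steel blade strip lies on this half.
- bed: Slicer's white bed, fixed: flat plate 340 mm long (x), 136 wide (y), sloping at 25 degrees, its low end towards the robot. Origin: centre of the top face (z = 0). x up the slope, y left, z out of the face. Lip 10 mm high across the low end (x -170 to -162 mm), open landing without rails x -162 to -50, rails x -50 to +100 mm.
- landing (a point): Middle of the bed's open landing, on its face, at bed x = -112 mm; the insert laid down here clears the lip and the rails. Bed, rails and insert are slippery: let go before it is wedged, the insert slides down the slope to the lip.
- home (a point): Point on the bed's face at bed x = +40 mm: the insert, narrow end up the slope, touches both rails when its centre comes here. A firm push of about 15 N then wedges it tight 0 to 8 mm further, where friction holds it. Push along the bed: pressing down on the bed as well makes it drag and stop short.
- left_rail: Left (+y) aluminium dovetail rail, 15 mm high, overhanging inwards by 20 degrees; frame as the bed's. At the bed's face its inner side is 51 mm from the centre line at x = -50 mm, converging by 6 degrees to 36 mm at +100 mm.
- right_rail: Right (-y) rail, mirror image of the left one; frame as the bed's.
- square_mould: open square steel mould, 60 x 60 x 45 mm, lies on the board; bystander, origin at the centre of its underside
- ring_mould: open steel ring mould, 64 mm across, 40 mm high, on the board; bystander, origin at the centre of its underside
- saucepan: steel saucepan, 160 mm across, 80 mm high, with a 150 mm handle, left of the slicer; bystander, origin at the centre of its underside
- oil_bottle: bottle, 60 mm across, 200 mm high, left of the slicer; bystander, origin at the centre of its underside
- bowl: white bowl, 100 mm across, 50 mm high, far side; bystander, origin at the centre of its underside
Mind the look-alikes: they are no part of the job. Leave any turquoise or yellow look-alike of the part that bears insert_grip alone.

How it is judged (in metres and radians):
At the end, for the whole second after the job is handed in: Let go, the insert stays wedged: bearing on each rail with over 1 N, flat on the bed, narrow end up the slope, its centre 37 to 60 mm up the slope from the bed's centre, within 6 mm of the centre line, fin point 31 to 41 mm above the face, square and flat within 0.08 rad (x of insert_grip in the frame of bed between 0.037 and 0.06 m and y of insert_grip in the frame of bed between -0.006 and 0.006 m and z of insert_grip in the frame of bed between 0.031 and 0.041 m and angle between the z axis of insert_grip and the z axis of bed, either way round below 0.08 rad and angle between the x axis of insert_grip and the x axis of bed, either way round below 0.08 rad and contact force between each of left_rail, right_rail and anything else above 1 N); the robot touches nothing.
It fails at once if another kitchen thing (mould, saucepan, bottle, bowl) moved by more than 40 mm (distance of any of square_mould, ring_mould, saucepan, oil_bottle, bowl from where it was at the start of the episode above 0.04 m).
It also fails if it takes over 69 s, if anything falls off the work surface, if the arm or the gripper's body presses on something with over 40 N, if the wrist force passes 120 N, or if a joint passes its speed limit or range.

## Working session

There is one attempt and no reset: what is moved stays moved. The work goes in short steps, Python scripts to look and compute and a tool call to move; the robot and the scene stay as the last step left them, time stands still between calls to the robot, and variables do not carry over. Pictures are saved under pics/ and viewed, about 8 in all and at most 12, crops included, and the job is handed in when it is done.

Besides the shell and the picture viewer there is one more tool, called after "Request:" as a command line: name --pt "numbers of a row" for each row, then --argument value for the rest. apply_moves: Moves the arm, as the interface text tells. Its arguments: {"type":"object","properties":{"slide":{"type":"array","items":{"type":"array","items":{"type":"number"}}},"spin":{"type":"array","items":{"type":"number"}},"grip":{"type":"number"}},"required":["slide","spin"]}

```bash
mkdir -p pics; cat > h.py <<'E'
import numpy as np, cv2
from plant import r
def save(c,n,box=None,s=1):
    im=c["pixels"][:,:,::-1]
    if box: im=im[box[1]:box[3],box[0]:box[2]]
    if s!=1: im=cv2.resize(im,None,fx=s,fy=s,interpolation=cv2.INTER_CUBIC)
    cv2.imwrite(f"pics/{n}.png",im)
def ray(c,px):
    p=cv2.undistortPoints(np.array([[px]],float),np.array(c["K"]),np.array(c["dist_coeffs"]))[0,0]
    E=np.array(c["extrinsics"]);R=E[:3,:3];o=-R.T@E[:3,3]
    return o,R.T@np.array([p[0],-p[1],-1.])
def atz(c,px,z):
    o,d=ray(c,px);return o+d*(z-o[2])/d[2]
def proj(c,P):
    E=np.array(c["extrinsics"]);q=(E[:3,:3]@np.array(P,float).reshape(-1,3).T).T+E[:3,3]
    q=q*[1,-1,-1]
    return cv2.projectPoints(q,np.zeros(3),np.zeros(3),np.array(c["K"]),np.array(c["dist_coeffs"]))[0][:,0]
E
python3 - <<'E'
from h import *
s=r.sense();print(s)
for n in("top","scene"):
    c=r.camera(n);save(c,n)
    for t in["insert_grip","bed","left_rail","right_rail","square_mould","ring_mould"]:
        for d in r.find_in(c,t):
            print(n,t,np.round(d["location"]),round(d["conf"],2),proj(c,d["location"]).round())
E
```

```text
{'clock': 0.0, 'joint_positions': array([-1.2701678 ,  0.53716328, -0.00444161,  1.53883182,  0.00263431,
        1.06732347, -0.07120489]), 'qvel': array([-1.20482085e-03, -3.73571264e-04, -1.22425115e-03, -2.08753015e-03,
        9.55598801e-04,  3.73904723e-04, -9.48180178e-05]), 'effort': array([-5.29654644e-04, -5.70989370e+01,  9.90522020e-01, -2.51598841e+01,
       -5.62485179e-02,  1.80591352e-02,  1.65861888e-04]), 'eef_pos': array([232.92331886, 606.14794838, 217.45707671]), 'tcp_rot': array([ 0.6951949 ,  0.12833192,  0.69530823, -0.12954317]), 'wrist_force': array([-0.81149776,  0.41765062, -0.4248799 ]), 'moment': array([-0.02982895,  0.03048214, -0.01325558]), 'opening': 87.97171554584796}
top insert_grip [ 317. -218.   16.] 0.81 [[334. 303.]]
top insert_grip [ 594. -300.   27.] 0.8 [[361. 213.]]
top insert_grip [ 390. -467.   12.] 0.56 [[413. 280.]]
top bed [635. 146. 107.] 0.85 [[214. 190.]]
top bed [625. 471.   8.] 0.72 [[115. 197.]]
top left_rail [652. 185. 128.] 0.72 [[200. 183.]]
top left_rail [ 593. -298.   24.] 0.62 [[361. 213.]]
top right_rail [640. 100. 123.] 0.53 [[230. 188.]]
top right_rail [466. 339. 136.] 0.35 [[141. 246.]]
top square_mould [ 496. -177.   48.] 0.47 [[322. 243.]]
top ring_mould [ 637. -166.   38.] 0.66 [[319. 197.]]
top ring_mould [470. 337. 135.] 0.56 [[142. 245.]]
scene insert_grip [ 404. -472.   16.] 0.97 [[111. 255.]]
scene insert_grip [ 602. -311.   24.] 0.91 [[191. 281.]]
scene insert_grip [ 331. -225.   13.] 0.84 [[186. 210.]]
scene bed [658. 140. 121.] 0.69 [[351. 208.]]
scene left_rail [655. 181. 124.] 0.65 [[363. 202.]]
scene left_rail [660. 139. 124.] 0.32 [[351. 208.]]
scene right_rail [653.  94. 123.] 0.71 [[336. 212.]]
scene square_mould [ 507. -169.   35.] 0.78 [[226. 235.]]
scene ring_mould [ 640. -165.   31.] 0.68 [[248. 268.]]
```

View pics/top.png

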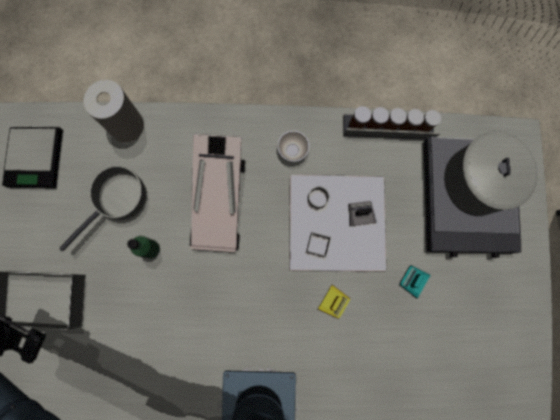

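View pics/scene.png

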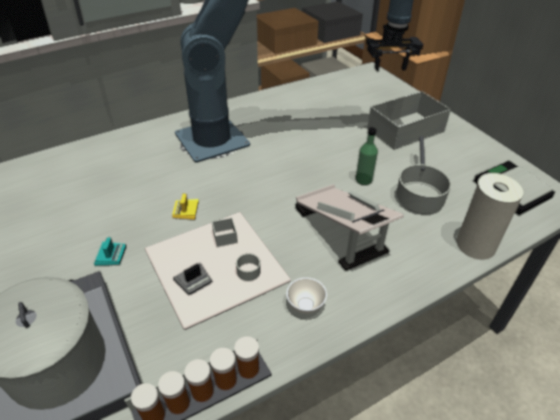

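The top view shows the grey insert with its black fin at (361,213), and yellow (335,300) and turquoise (415,281) look-alikes. The bed is at (216,193), with its low end towards the robot. The scene view agrees: the grey insert is on the board at (191,279). I'll lift and travel over to it.

Request:
apply_moves --pt "0 0 5" --pt "0 0 10" --pt "1.8 -4.5 12" --pt "3.6 -9 12" --pt "5.4 -13.5 12" --pt "7.2 -18 12" --pt "9 -22.5 12" --pt "10.8 -27 12" --pt "12.6 -31.5 12" --pt "14.4 -36 12" --pt "16.2 -40.5 12" --pt "18 -45 12" --spin '[0,0,0,0,0,0,0,0,0,0,0,0]'

```text
clock: 1.9
eef_pos: [413.5, 154.8, 338.7]
tcp_rot: [0.695, 0.129, 0.695, -0.129]
wrist_force: [0.7, 0.3, 0.0]
opening: 88.2
```

Request:
apply_moves --pt "1.8 -4.5 0" --pt "3.6 -9 0" --pt "5.4 -13.5 0" --pt "7.2 -18 0" --pt "9 -22.5 0" --pt "10.8 -27 0" --pt "12.6 -31.5 0" --pt "14.4 -36 0" --pt "16.2 -40.5 0" --pt "18 -45 0" --pt "18 -45 0" --pt "18 -45 0" --spin '[0,0,0,0,0,0,0,0,0,0,0,0]'

```text
clock: 3.1
eef_pos: [592.8, -294.4, 337.6]
tcp_rot: [0.695, 0.13, 0.695, -0.13]
wrist_force: [-0.9, 0.5, 0.5]
opening: 88.5
```

```bash
python3 - <<'E'
from h import *
from scipy.spatial.transform import Rotation as Ro
s=r.sense();print(s["clock"],s["eef_pos"],s["wrist_force"],s["joint_positions"].round(2))
q=s["tcp_rot"];print(Ro.from_quat([*q[1:],q[0]]).as_matrix().round(3))
c=r.camera("wrist");save(c,"w1",s=1.3)
print(np.array(c["extrinsics"]).round(2))
for t in["insert_grip","square_mould","ring_mould"]:
    for d in r.find_in(c,t): print(t,np.round(d["location"]),round(d["conf"],2),proj(c,d["location"]).round())
E
```

```text
3.1 [ 592.75890135 -294.36010348  337.6330286 ] [-0.90758704  0.4873913   0.51617423] [ 0.01  0.52  0.6   1.38 -0.29  1.33  1.82]
[[-0.001  0.361  0.933]
 [-0.     0.933 -0.361]
 [-1.    -0.001 -0.001]]
[[ 3.6000e-01  9.3000e-01 -0.0000e+00  6.1230e+01]
 [-8.8000e-01  3.4000e-01 -3.2000e-01  7.0666e+02]
 [-3.0000e-01  1.2000e-01  9.5000e-01 -2.9115e+02]
 [ 0.0000e+00  0.0000e+00  0.0000e+00  1.0000e+00]]
insert_grip [ 398. -464.   19.] 0.83 [[113.  64.]]
insert_grip [ 587. -303.   22.] 0.57 [[277. 152.]]
square_mould [ 488. -153.   46.] 0.94 [[361.  37.]]
ring_mould [ 638. -166.   41.] 0.6 [[384. 154.]]
```

View pics/w1.png

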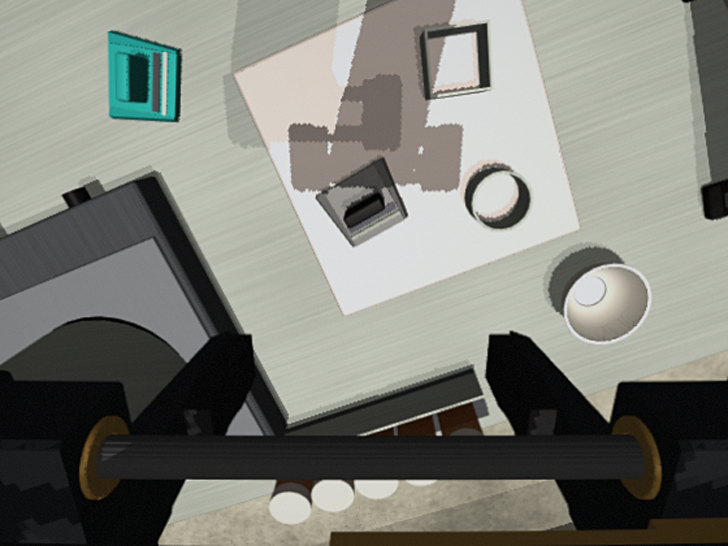

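The wrist view shows the insert with its wide end from (317,193) to (383,158). Its narrow end, with the blade strip, runs from (353,246) to (407,213) in the scaled picture. The wide-end length divided by the narrow-end length fits 91/77.

```bash
python3 - <<'E'
from h import *
c=r.camera("wrist")
px=np.array([(317,193),(383,158),(407,213),(353,246)])/1.3
for z in(0,8,16):
    P=np.array([atz(c,p,z) for p in px]);w=(P[0]+P[1])/2;n=(P[2]+P[3])/2;d=n-w
    print(z,P[:,:2].round().tolist(),np.linalg.norm(P[0]-P[1]).round(1),np.linalg.norm(P[2]-P[3]).round(1),"len",np.linalg.norm(d).round(1),"yaw",np.arctan2(d[1],d[0]).round(3),"cen",((w+n)/2).round(1))
im=c["pixels"];save(c,"w2",(225,105,330,200),6)
c2=r.camera("top");save(c2,"t2",(180,125,260,260),4)
E
```

```text
0 [[569.0, -346.0], [559.0, -262.0], [627.0, -257.0], [642.0, -331.0]] 84.9 74.9 len 71.6 yaw 0.139 cen [ 599.2 -299.     0. ]
8 [[568.0, -345.0], [558.0, -262.0], [626.0, -257.0], [640.0, -330.0]] 83.5 73.7 len 70.5 yaw 0.139 cen [ 597.9 -298.4    8. ]
16 [[567.0, -343.0], [557.0, -262.0], [624.0, -257.0], [638.0, -328.0]] 82.2 72.5 len 69.4 yaw 0.139 cen [ 596.6 -297.8   16. ]
```

View pics/w2.png

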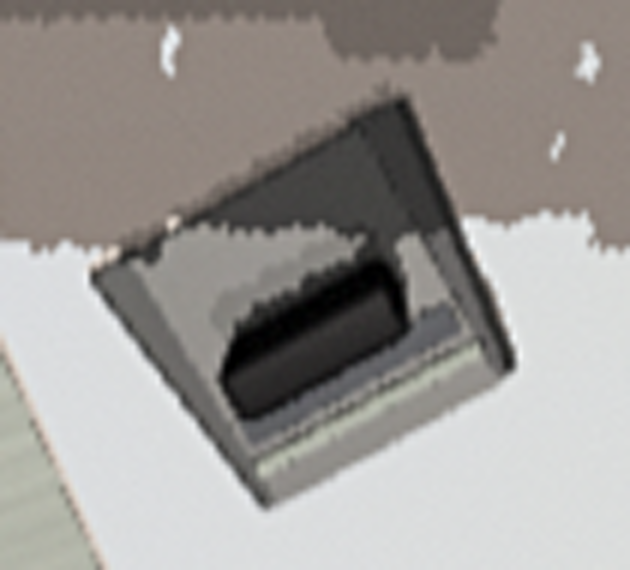

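```bash
python3 - <<'E'
from h import *
c=r.camera("wrist")
px=np.array([(240,150),(291.7,120.8),(310.3,165.8),(269.5,189.5)])
for z in(0,8,16):
    P=np.array([atz(c,p,z) for p in px]);w=(P[0]+P[1])/2;n=(P[2]+P[3])/2;d=n-w
    print(z,P[:,:2].round().tolist(),np.linalg.norm(P[0]-P[1]).round(1),np.linalg.norm(P[2]-P[3]).round(1),"len",np.linalg.norm(d).round(1),"yaw",np.arctan2(d[1],d[0]).round(3),[np.arctan2(*(P[i]-P[j])[:2]*[-1,1])for i,j in((1,0),(2,3))],"cen",((w+n)/2).round(1))
fin=np.array([(222,375),(375,262),(407,325),(250,417)])  # fin top corners (crop)
print(atz(c,(np.mean([222,405])/6+225,np.mean([385,325])/6+105),53+10))
E
```

```text
0 [[569.0, -353.0], [556.0, -266.0], [629.0, -263.0], [641.0, -334.0]] 87.9 72.7 len 73.3 yaw 0.148 [np.float64(0.13993769913749665), np.float64(0.17487703316253875)] cen [ 598.8 -303.9    0. ]
8 [[568.0, -351.0], [556.0, -266.0], [627.0, -263.0], [639.0, -333.0]] 86.5 71.6 len 72.1 yaw 0.148 [np.float64(0.13993769913749737), np.float64(0.17487703316253791)] cen [ 597.4 -303.3    8. ]
16 [[567.0, -350.0], [555.0, -266.0], [625.0, -263.0], [637.0, -332.0]] 85.1 70.4 len 71.0 yaw 0.148 [np.float64(0.1399376991374966), np.float64(0.17487703316253853)] cen [ 596.1 -302.6   16. ]
[ 596.82047252 -302.7628016    63.        ]
```

View pics/t2.png

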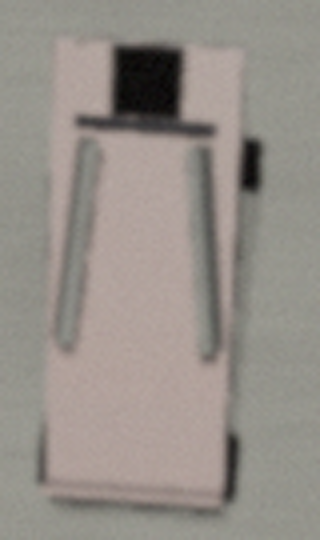

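Request:
apply_moves --pt "0.2 -0.4 0" --pt "0.5 -0.9 -3" --pt "0.5 -0.9 -7" --pt "0.5 -0.9 -11" --pt "0.5 -0.9 -15" --pt "0.5 -0.9 -18" --pt "0.5 -0.9 -21" --pt "0.5 -0.9 -23" --pt "0.5 -0.9 -23" --spin '[0.14,0.28,0.42,0.52,0.52,0.52,0.52,0.52,0.52]'

```text
clock: 4.35
eef_pos: [596.3, -300.4, 105.5]
tcp_rot: [0.703, -0.053, 0.707, 0.055]
wrist_force: [-0.4, 0.3, -0.1]
opening: 88.1
```

```bash
python3 - <<'E'
from h import *
from scipy.spatial.transform import Rotation as Ro
from scipy.optimize import least_squares
c=r.camera("wrist");save(c,"w3")
s=r.sense();print(s["eef_pos"])
c=r.camera("top")
px=np.array([(55,38),(245,48),(222,500),(43,492),(92,140),(202,148),(66,350),(208,358)])/4+[180,125]
a=lambda x:51-(x+50)*np.tan(np.radians(6))
M=np.array([(170,68,0),(170,-68,0),(-170,-68,0),(-170,68,0)]+[(x,sg*(a(x)+4),15) for x in(100,-50) for sg in(1,-1)],float)
def W(p): return Ro.from_euler("ZY",[p[3],-np.radians(25)]).apply(M)+p[:3]
f=lambda p:(proj(c,W(p))-px).ravel()
o=least_squares(f,[640,140,115,0],loss="soft_l1");print(o.x.round(3),f(o.x).reshape(-1,2).round(1).tolist())
E
```

```text
[ 597.54025947 -301.37189809  107.60898169]
[ 6.23487e+02  1.42335e+02  1.00761e+02 -4.50000e-02] [[-0.1, -0.2], [0.7, 0.5], [0.4, 0.9], [0.4, -0.4], [-0.8, 0.4], [-0.6, 0.4], [-1.2, -1.3], [1.0, -0.6]]
```

View pics/w3.png

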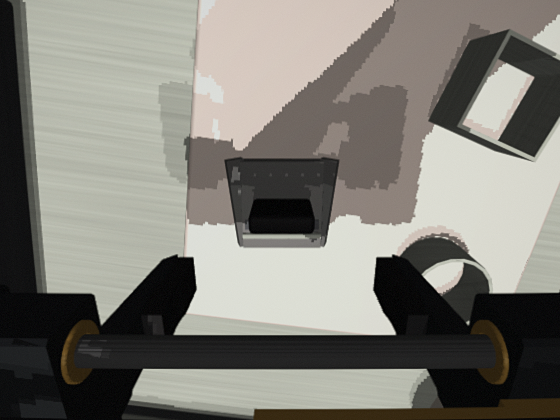

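The insert is square to the jaws: wide end (225,160) to (338,159), narrow end (238,247) to (326,246), fin at about (281,217). I'll use these sizes to check the board height.

```bash
python3 - <<'E'
from h import *
c=r.camera("wrist");s=r.sense();print(s["eef_pos"],s["tcp_rot"])
px=np.array([(225,160),(338,159),(326,246.5),(238,247.5)])
for z in(0,6,12,18):
    P=np.array([atz(c,p,z) for p in px]);w=(P[0]+P[1])/2;n=(P[2]+P[3])/2;d=n-w
    print(z,np.linalg.norm(P[0]-P[1]).round(1),np.linalg.norm(P[2]-P[3]).round(1),"len",np.linalg.norm(d).round(1),"yaw",np.arctan2(d[1],d[0]).round(3),"cen",((w+n)/2).round(1))
E
```

```text
[ 598.98630695 -302.50476436  109.81638314] [ 0.70565746 -0.05462561  0.7043861   0.05388715]
0 92.8 78.9 len 79.1 yaw 0.157 cen [ 607.1 -303.1    0. ]
6 90.7 77.2 len 77.4 yaw 0.157 cen [ 605.1 -303.4    6. ]
12 88.7 75.4 len 75.6 yaw 0.157 cen [ 603.1 -303.6   12. ]
18 86.7 73.7 len 73.9 yaw 0.157 cen [ 601.1 -303.9   18. ]
```

Request:
apply_moves --pt "0.2 0 -2.5" --pt "0.2 0 -5" --pt "0.2 0 -7" --pt "0.2 0 -7.6" --pt "0.2 0 -7.6" --spin '[0,0,0,0,0]'

```text
clock: 5.0
eef_pos: [600.5, -302.4, 33.0]
tcp_rot: [0.705, -0.054, 0.705, 0.054]
wrist_force: [0.3, 0.6, -0.1]
opening: 88.6
```

Request:
apply_moves --pt "0 0 0" --pt "0 0 0" --pt "0 0 0" --pt "0 0 0" --pt "0 0 0" --pt "0 0 0" --pt "0 0 0" --pt "0 0 0" --spin '[0,0,0,0,0,0,0,0]' --grip -1

```text
clock: 5.8
eef_pos: [600.2, -302.2, 32.4]
tcp_rot: [0.705, -0.054, 0.705, 0.054]
wrist_force: [-0.4, 0.6, 0.8]
opening: 43.5
```

Request:
apply_moves --pt "0 0 1" --pt "0 0 4" --pt "0 0 8" --pt "0 0 12" --pt "0 0 16" --pt "0 0 20" --pt "0 0 23" --pt "-1 4 23" --pt "-2 8 23" --pt "-3 12 23" --pt "-4 16 23" --pt "-5 20 23" --spin '[0,0,0,0,0,0,0,0,0,0,0,0]'

```text
clock: 7.0
eef_pos: [549.2, -100.8, 262.8]
tcp_rot: [0.705, -0.054, 0.705, 0.054]
wrist_force: [0.4, 1.0, -0.6]
opening: 43.5
```

Request:
apply_moves --pt "-1 4 0" --pt "-2 8 0" --pt "-3 12 0" --pt "-4 16 0" --pt "-5 20 0" --pt "-6 23 0" --pt "-7 24.5 0" --pt "-7 24.5 0" --pt "-7 24.5 0" --pt "-7 24.5 0" --spin '[0,-0.05,-0.1,-0.15,-0.2,-0.2,-0.2,-0.2,-0.2,-0.2]'

```text
clock: 8.0
eef_pos: [480.7, 141.1, 262.6]
tcp_rot: [0.707, 0.017, 0.707, -0.018]
wrist_force: [-0.8, -0.6, -0.5]
opening: 43.6
```

```bash
python3 - <<'E'
from h import *
c=r.camera("wrist");save(c,"w4",s=1.4)
s=r.sense();print(s["eef_pos"],s["tcp_rot"],s["opening"])
for t in["bed","left_rail","right_rail"]:
    for d in r.find_in(c,t): print(t,np.round(d["location"]),round(d["conf"],2),proj(c,d["location"]).round())
E
```

```text
[480.71610736 141.17495186 262.51077907] [ 0.70706911  0.01730657  0.70671433 -0.01756765] 43.35009366941794
bed [647. 139. 114.] 0.87 [[289. 327.]]
left_rail [684. 184. 145.] 0.96 [[333. 373.]]
right_rail [641.  97. 129.] 0.93 [[251. 333.]]
```

View pics/w4.png

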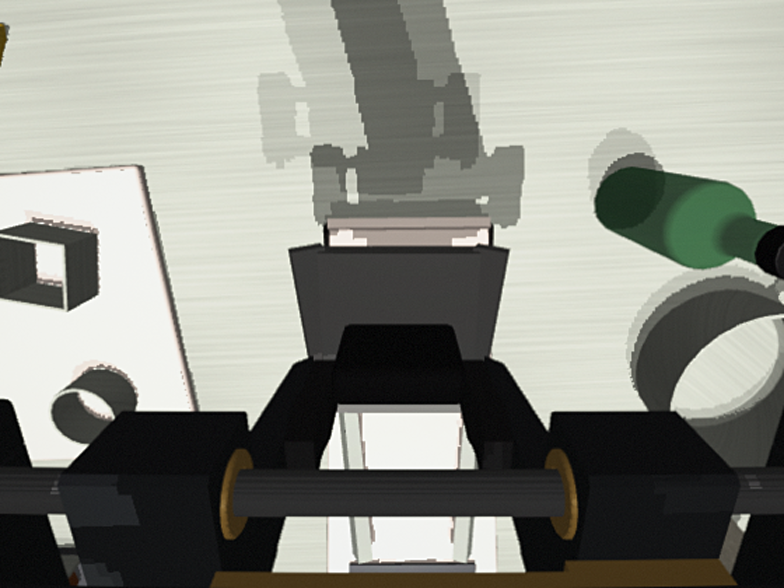

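The wrist view shows the insert held level and square. Behind it the bed lip's outer top edge runs from (327,217) to (493,216), and the rail tops show below it near (345,410) and (465,410). I'll refit the bed from both cameras.

```bash
cat > fit.py <<'E'
from h import *
from scipy.spatial.transform import Rotation as Ro
from scipy.optimize import least_squares
a=lambda x:51-(x+50)*np.tan(np.radians(6))
c=r.camera("wrist");t=r.camera("top")
M=np.array([(170,68,0),(170,-68,0),(-170,-68,10),(-170,68,10)],float)
pt=np.array([(55,38),(245,48),(222,500),(43,492)])/4+[180,125]
Mw=np.array([(-170,-68,10),(-170,68,10)],float);pw=np.array([(327,217),(493,216)])/1.4
Wd=lambda p,m:Ro.from_euler("ZY",[p[3],-np.radians(25)]).apply(m)+p[:3]
for wt in(1,0.3):
    f=lambda p:np.r_[(proj(t,Wd(p,M))-pt).ravel(),wt*(proj(c,Wd(p,Mw))-pw).ravel()]
    o=least_squares(f,[630,140,105,0],loss="soft_l1");print(o.x.round(3),f(o.x).reshape(-1,2).round(1).tolist())
E
python3 - <<'E'
from fit import *
p=o.x
# overlay on scene + top
R_=[(x,s*(a(x)),0) for x in(-50,100) for s in(1,-1)]
m=np.array([(170,68,0),(170,-68,0),(-170,-68,0),(-170,68,0)]+R_,float)
s=r.camera("scene")
for d in r.find_in(s,"bed"): print(d["location"])
im=[]
for cam,box in((s,(285,165,415,265)),(t,(180,125,260,260))):
    g=cv2.resize(cam["pixels"][:,:,::-1],None,fx=4,fy=4,interpolation=cv2.INTER_CUBIC)
    q=(proj(cam,Wd(p,m))*4+2).astype(int)
    cv2.polylines(g,[q[:4]],True,(0,0,255),1)
    for u,v in((4,6),(5,7)): cv2.line(g,q[u].tolist(),q[v].tolist(),(0,255,0),1)
    im.append(g[box[1]*4:box[3]*4,box[0]*4:box[2]*4])
h=max(i.shape[0] for i in im)
o2=np.hstack([cv2.copyMakeBorder(i,0,h-i.shape[0],0,0,cv2.BORDER_CONSTANT) for i in im])
o2=cv2.resize(o2,None,fx=.93,fy=.93);print(o2.shape);cv2.imwrite("pics/ov.png",o2)
E
```

```text
[ 6.24515e+02  1.44314e+02  1.00640e+02 -4.60000e-02] [[-0.7, -0.6], [0.0, 0.2], [-0.6, 1.8], [-0.9, 0.4], [0.2, -0.1], [-1.3, 0.5]]
[ 6.27361e+02  1.44242e+02  9.05580e+01 -4.10000e-02] [[-0.3, -0.3], [0.0, 0.2], [-0.0, 1.0], [-0.1, -0.2], [0.3, 0.3], [-1.1, 0.3]]
[657.7, 140.1, 121.9]
(502, 781, 3)
```

View pics/ov.png

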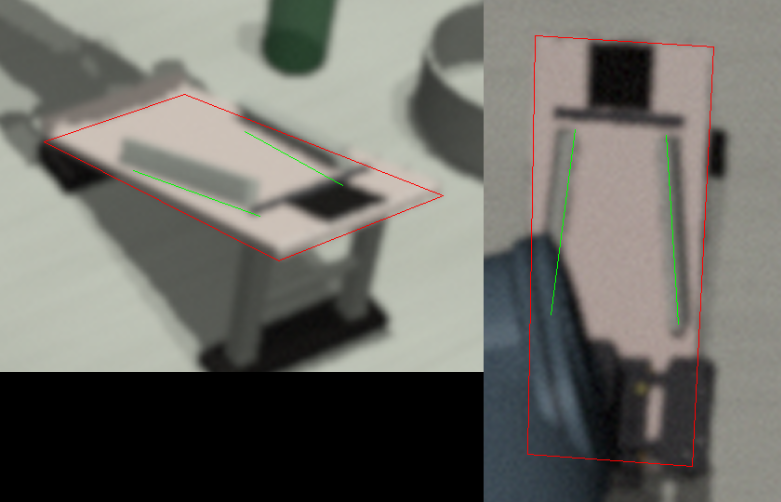

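The scene overlay sits about 2 px low, so the bed face is roughly 10 mm higher than the second fit. I'll add the scene corners and refit.

```bash
python3 - <<'E'
from fit import *
s=r.camera("scene")
ps=np.array([(278,249),(441,191)])/.93/4+[285,165];Ms=np.array([(170,-68,0),(170,68,0)],float)
Mr=np.array([(x,sg*(a(x)+2),15) for x in(100,) for sg in(1,-1)],float);pr=np.array([(92,140),(202,148)])/4+[180,125]
f=lambda p:np.r_[(proj(t,Wd(p,M))-pt).ravel(),.6*(proj(c,Wd(p,Mw))-pw).ravel(),(proj(s,Wd(p,Ms))-ps).ravel(),(proj(t,Wd(p,Mr))-pr).ravel()]
o=least_squares(f,[630,140,105,0],loss="soft_l1");p=o.x
print(p.round(3),f(p).reshape(-1,2).round(1).tolist())
for n,x,h in(("land",-112,42),("rail",-20,42),("home",40,42)):
    g=Wd(p,np.array([[x,0,h]],float))[0];print(n,"TCP",(g-[0,0,19]).round(1))
print(r.sense()["eef_pos"],r.sense()["clock"])
E
```

```text
[ 6.24387e+02  1.44722e+02  9.99960e+01 -4.70000e-02] [[-0.7, -0.5], [-0.0, 0.3], [-0.8, 1.9], [-1.1, 0.4], [0.1, -0.1], [-1.5, 0.7]]
[ 6.27415e+02  1.44391e+02  8.99470e+01 -4.10000e-02] [[-0.3, -0.2], [-0.0, 0.3], [-0.1, 1.0], [-0.1, -0.2], [0.2, 0.4], [-1.2, 0.4]]
[ 6.25938e+02  1.44124e+02  9.54320e+01 -4.60000e-02] [[-0.3, -0.5], [0.2, 0.3], [-0.4, 1.4], [-0.5, 0.0], [0.0, 0.4], [-1.8, 0.7], [-0.9, 1.0], [-0.2, -0.8], [-0.4, 0.1], [-1.7, -0.0]]
land TCP [506.8 149.6  67.2]
rail TCP [590.1 145.8 106. ]
home TCP [644.4 143.3 131.4]
[480.13739107 142.71894727 262.29287251] 8.55
```

Request:
apply_moves --pt "1.5 0.4 -3" --pt "2.7 0.7 -7" --pt "2.7 0.7 -11" --pt "2.7 0.7 -14" --pt "2.7 0.7 -16.5" --pt "2.7 0.7 -17.2" --pt "2.7 0.7 -17.2" --spin '[0,0,0,0,0,0,0]'

```text
clock: 9.25
eef_pos: [506.7, 149.6, 89.8]
tcp_rot: [0.706, 0.016, 0.707, -0.017]
wrist_force: [-0.6, -1.4, 0.1]
opening: 43.6
```

Request:
apply_moves --pt "0 0 -0.3" --pt "0 0 -0.6" --pt "0 0 -0.9" --pt "0 0 -0.9" --spin '[0,0,0,0]'

```text
clock: 9.65
eef_pos: [507.2, 149.9, 81.5]
tcp_rot: [0.707, 0.017, 0.707, -0.016]
wrist_force: [-0.5, 0.6, -1.1]
opening: 43.6
```

Request:
apply_moves --pt "0 0 -0.3" --pt "0 0 -0.6" --pt "0 0 -0.6" --spin '[0,0,0]'

```text
clock: 9.95
eef_pos: [504.7, 150.0, 75.3]
tcp_rot: [0.705, 0.016, 0.709, -0.016]
wrist_force: [-8.0, -0.3, 10.7]
opening: 43.6
```

Request:
apply_moves --pt "0 0 -0.2" --pt "0 0 -0.3" --pt "0 0 -0.3" --spin '[0,0,0]'

```text
clock: 10.25
eef_pos: [503.2, 150.1, 72.3]
tcp_rot: [0.704, 0.016, 0.71, -0.016]
wrist_force: [-10.6, 0.1, 12.9]
opening: 43.7
```

```bash
python3 - <<'E'
from h import *
s=r.sense();print(s["eef_pos"],s["wrist_force"],s["moment"])
c=r.camera("wrist");save(c,"w5");c=r.camera("scene");save(c,"s5",(270,140,430,260),5)
E
```

```text
[503.24373497 150.08551931  72.27079338] [-10.62033109   0.08692802  12.85910545] [0.08789878 2.37595709 0.02441807]
```

View pics/s5.png

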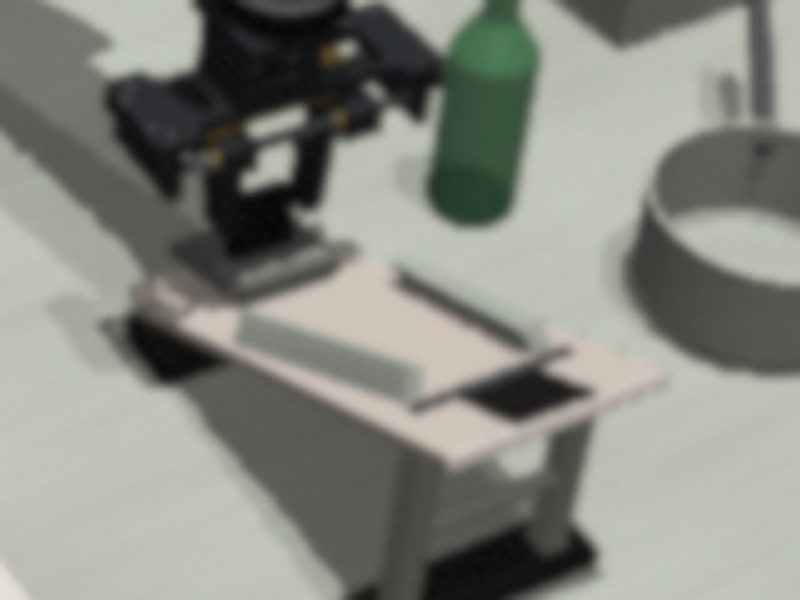

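Request:
apply_moves --pt "-0.1 0 -0.2" --pt "-0.2 0 -0.4" --pt "-0.3 0 -0.5" --pt "-0.3 0 -0.5" --spin '[0,0,0,0]'

```text
clock: 10.75
eef_pos: [500.8, 150.1, 67.1]
tcp_rot: [0.705, 0.016, 0.709, -0.016]
wrist_force: [-8.8, 0.4, 10.2]
opening: 43.1
```

Request:
apply_moves --pt "0 0 -0.2" --pt "0 0 -0.3" --pt "0 0 -0.3" --spin '[0,0,0]'

```text
clock: 11.05
eef_pos: [502.3, 150.2, 65.8]
tcp_rot: [0.706, 0.017, 0.708, -0.016]
wrist_force: [-11.8, -1.0, 24.3]
opening: 43.3
```

```bash
python3 - <<'E'
from h import *
s=r.sense();print(s["eef_pos"],s["wrist_force"],s["moment"])
c=r.camera("wrist");save(c,"w6",s=1.4)
E
```

```text
[502.2514894  150.19349539  65.77574793] [-11.77570417  -1.00033657  24.3199285 ] [-0.09426165  2.47311471  0.03418196]
```

View pics/w6.png

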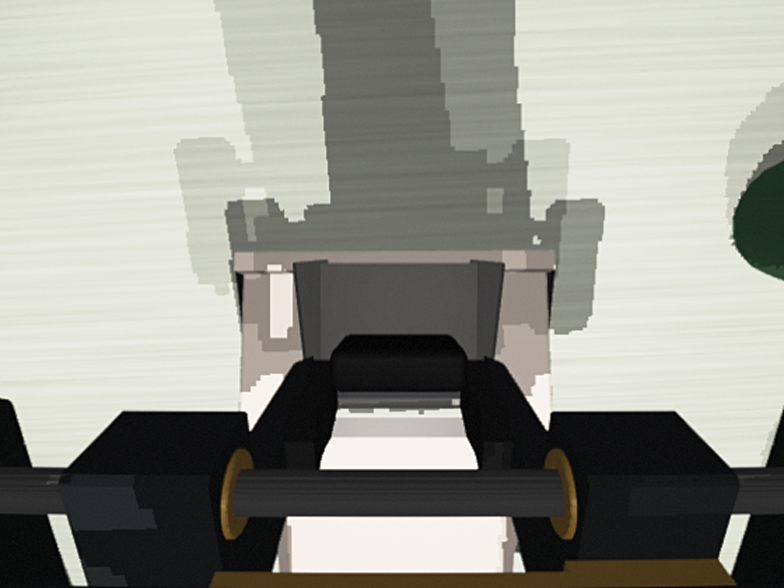

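The contact force now lies along the slope normal, so the insert is flat on the landing. In the view its wide end spans columns 292 to 505 against the lip's 235 to 553, so it is about 2 mm to +y and square. I'll unload, recentre and slide up.

Request:
apply_moves --pt "-0.15 -0.1 0.33" --pt "-0.15 -0.2 0.33" --spin '[0,0]'

```text
clock: 11.3
eef_pos: [502.9, 147.9, 68.0]
tcp_rot: [0.707, 0.017, 0.707, -0.016]
wrist_force: [-0.1, -0.1, -0.9]
opening: 43.1
```

Request:
apply_moves --pt "0.91 -0.04 0.42" --pt "1.81 -0.08 0.85" --pt "2.72 -0.13 1.27" --pt "3.63 -0.17 1.69" --pt "3.63 -0.17 1.69" --spin '[0,0,0,0,0]'

```text
clock: 11.8
eef_pos: [541.3, 145.9, 85.3]
tcp_rot: [0.708, 0.017, 0.706, -0.017]
wrist_force: [-0.9, -0.2, -1.2]
opening: 43.3
```

Request:
apply_moves --pt "0.92 -0.04 0.38" --pt "1.82 -0.08 0.8" --pt "2.73 -0.13 1.22" --pt "3.64 -0.17 1.64" --pt "4.55 -0.21 2.06" --pt "5.45 -0.25 2.49" --pt "6.36 -0.29 2.91" --pt "7.27 -0.34 3.33" --pt "7.27 -0.34 3.33" --spin '[0,0,0,0,0,0,0,0,0]'

```text
clock: 12.7
eef_pos: [613.4, 142.6, 118.6]
tcp_rot: [0.708, 0.017, 0.706, -0.017]
wrist_force: [-0.2, -0.7, -2.2]
opening: 43.4
```

```bash
python3 - <<'E'
from h import *
s=r.sense();print(s["eef_pos"],s["wrist_force"],s["moment"])
c=r.camera("scene");save(c,"s7",(300,160,410,240),7)
E
```

```text
[613.41381332 142.63148986 118.58873706] [-0.22019411 -0.70589656 -2.17808667] [ 0.11481171 -0.03824821 -0.03420697]
```

View pics/s7.png

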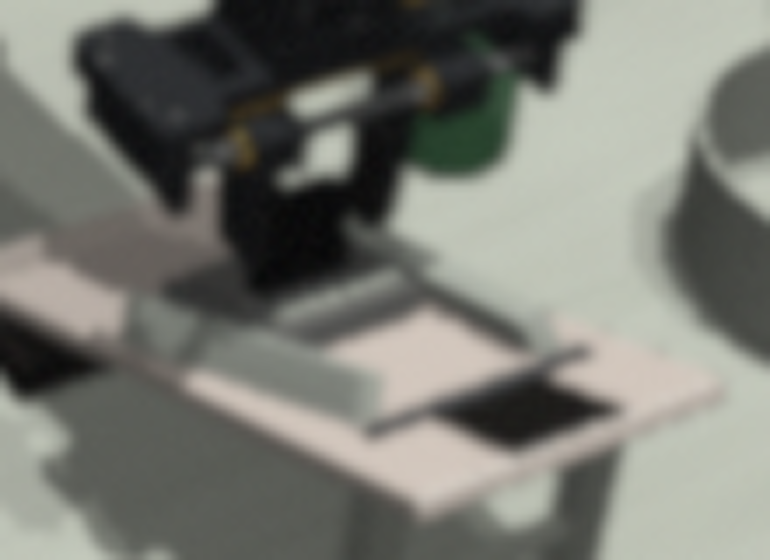

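The insert is flat between the rails, with its narrow end near (370,310). I'll go on to contact in small steps.

Request:
apply_moves --pt "0.91 -0.04 0.42" --pt "1.81 -0.08 0.85" --pt "2.27 -0.1 1.06" --pt "2.27 -0.1 1.06" --spin '[0,0,0,0]'

```text
clock: 13.15
eef_pos: [632.4, 143.1, 128.1]
tcp_rot: [0.705, 0.017, 0.709, -0.016]
wrist_force: [-6.2, 3.2, 2.0]
opening: 43.3
```

Request:
apply_moves --pt "0.45 -0.02 0.21" --pt "0.72 -0.03 0.33" --pt "0.72 -0.03 0.33" --spin '[0,0,0]'

```text
clock: 13.45
eef_pos: [636.3, 142.9, 130.5]
tcp_rot: [0.703, 0.016, 0.711, -0.016]
wrist_force: [-14.3, 3.8, 5.3]
opening: 43.2
```

Request:
apply_moves --pt "-0.05 0.1 0.2" --pt "0.3 0.12 0.45" --pt "0.5 0.12 0.55" --pt "0.5 0.12 0.55" --spin '[0,0,0,0]'

```text
clock: 13.85
eef_pos: [643.9, 142.6, 136.2]
tcp_rot: [0.705, 0.016, 0.709, -0.017]
wrist_force: [-7.0, 1.1, -0.1]
opening: 43.0
```

Request:
apply_moves --pt "0.36 0 0.18" --pt "0.63 0 0.32" --pt "0.63 0 0.32" --spin '[0,0,0]'

```text
clock: 14.15
eef_pos: [651.0, 142.4, 139.8]
tcp_rot: [0.705, 0.016, 0.709, -0.017]
wrist_force: [-5.5, 0.3, 0.2]
opening: 42.7
```

Request:
apply_moves --pt "0.3 0 0.2" --pt "0.5 0 0.35" --pt "0.5 0 0.35" --spin '[0,0,0]'

```text
clock: 14.45
eef_pos: [657.4, 142.1, 143.2]
tcp_rot: [0.706, 0.016, 0.707, -0.017]
wrist_force: [-2.0, -0.4, -7.8]
opening: 42.4
```

```bash
python3 - <<'E'
from h import *
c=r.camera("wrist");a=cv2.resize(c["pixels"],None,fx=.95,fy=.95)
c=r.camera("scene");b=cv2.resize(c["pixels"][160:240,310:400],None,fx=5,fy=5,interpolation=cv2.INTER_CUBIC)[:399]
b=b[:, :268+180]
im=np.zeros((600,800,3),np.uint8)
w=cv2.resize(a,(480,360));im[:360,:480]=w
b=cv2.resize(b,(450,400))
im[200:600,350:800]=b
cv2.imwrite("pics/c8.png",im[:,:,::-1])
E
```

```text
(no output)
```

View pics/c8.png

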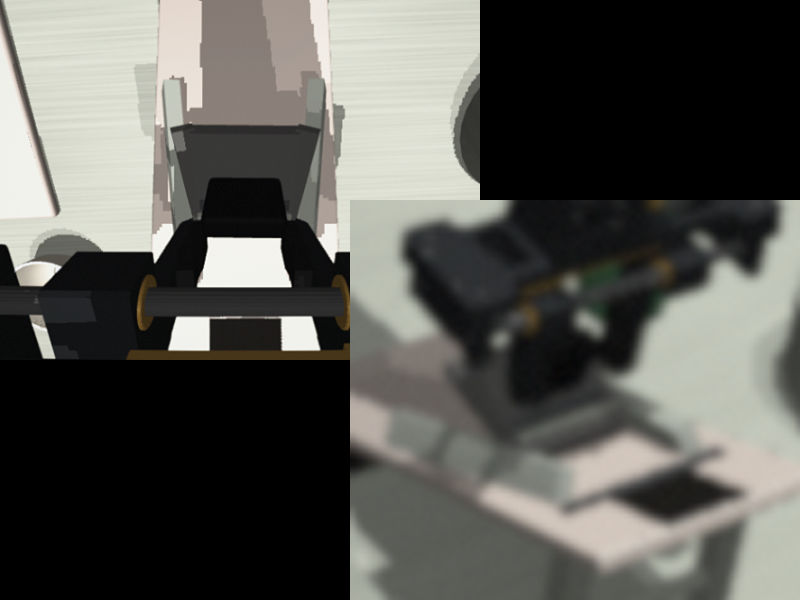

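The fingers appear to have moved relative to the insert. The rear top edge is at row 125 and the rail ends at row 79 in the inset. I'll measure where the insert is along the bed.

```bash
python3 - <<'E'
from h import *
from scipy.spatial.transform import Rotation as Ro
c=r.camera("wrist");p=[626,144.5,97,-.046]
Rb=Ro.from_euler("ZY",[p[3],-np.radians(25)])
def onbed(px,h):
    o,d=ray(c,px);o=Rb.inv().apply(o-p[:3]);d=Rb.inv().apply(d);return (o+d*(h-o[2])/d[2]).round(1)
k=560/480
for n,q,h in(("railL",(172,79),15),("railR",(317,79),15),("rearL",(190,126),13),("rearR",(305,126),13),("finL",(207,180),53),("finR",(283,180),53)):
    print(n,onbed(np.array(q)*k,h))
s=r.sense();g=Rb.inv().apply(s["eef_pos"]+[0,0,19]-np.array(p[:3]));print(s["eef_pos"],g,s["wrist_force"],s["opening"])
save(c,"w9",(150,60,430,290),2.8)
E
```

```text
railL [-50.8 -52.6  15. ]
railR [-50.7  52.   15. ]
rearL [-16.5 -39.2  13. ]
rearR [-16.5  42.9  13. ]
finL [ 26.3 -21.3  53. ]
finR [26.3 21.2 53. ]
[657.39060724 142.12781622 143.31323658] [56.12088582 -0.9262157  45.89558422] [-1.56672295 -1.50795621 -8.69322207] 42.52492734873072
```

The rail ends come out at bed x = -50.8, so the bed model holds. The insert, though, is only at about x = +20, lifted at the rear and jammed early, and the fingers have slid forward on the fin. I'll draw it back down under grip to the landing, then regrasp lower.

Request:
apply_moves --pt "0.13 0 -0.3" --pt "-0.9 0.04 -0.75" --pt "-2.1 0.1 -1.3" --pt "-3.4 0.15 -1.9" --pt "-4.6 0.2 -2.5" --pt "-6.0 0.27 -3.1" --pt "-7.4 0.34 -3.75" --pt "-8.7 0.4 -4.35" --pt "-10 0.45 -4.95" --pt "-11.2 0.5 -5.5" --pt "-11.2 0.5 -5.5" --spin '[0,0,0,0,0,0,0,0,0,0,0]'

```text
clock: 15.7
eef_pos: [546.3, 148.1, 90.0]
tcp_rot: [0.708, 0.017, 0.706, -0.016]
wrist_force: [-3.0, 0.9, 4.6]
opening: 42.0
```

```bash
cat > bedm.py <<'E'
from h import *
from scipy.spatial.transform import Rotation as Ro
p=np.array([626,144.5,97,-.046]);Rb=Ro.from_euler("ZY",[p[3],-np.radians(25)])
def onbed(c,px,h):
    o,d=ray(c,px);o=Rb.inv().apply(o-p[:3]);d=Rb.inv().apply(d);return (o+d*(h-o[2])/d[2]).round(1)
def gb():
    s=r.sense();print("t",round(s["clock"],2),"tcp",s["eef_pos"].round(1),"grasp in bed",Rb.inv().apply(s["eef_pos"]+[0,0,19]-p[:3]).round(1),"F bed",Rb.inv().apply(s["wrist_force"]).round(1),"open",round(s["opening"],1))
def ends(c,x0,x1,rows):
    g=cv2.cvtColor(c["pixels"],cv2.COLOR_RGB2GRAY);return [(y,int(g[y,x0:x1].mean())) for y in rows]
E
python3 - <<'E'
from bedm import *
gb();c=r.camera("wrist")
for d in r.find_in(c,"insert_grip"): print(d)
e=ends(c,270,300,range(130,300,2));print(e)
E
```

```text
t 15.7 tcp [546.3 148.1  90. ] grasp in bed [-67.2  -0.   44.5] F bed [-0.8  0.7  5.5] open 42.0
{'location': [521.2, 145.0, 86.5], 'conf': 0.69}
[(130, 137), (132, 137), (134, 137), (136, 137), (138, 137), (140, 137), (142, 137), (144, 137), (146, 137), (148, 138), (150, 137), (152, 137), (154, 137), (156, 141), (158, 59), (160, 40), (162, 41), (164, 65), (166, 65), (168, 65), (170, 65), (172, 64), (174, 65), (176, 64), (178, 64), (180, 64), (182, 64), (184, 64), (186, 64), (188, 64), (190, 64), (192, 63), (194, 64), (196, 63), (198, 64), (200, 63), (202, 63), (204, 63), (206, 64), (208, 63), (210, 63), (212, 63), (214, 65), (216, 29), (218, 6), (220, 8), (222, 8), (224, 7), (226, 7), (228, 7), (230, 8), (232, 7), (234, 8), (236, 8), (238, 8), (240, 8), (242, 8), (244, 8), (246, 8), (248, 9), (250, 11), (252, 11), (254, 12), (256, 12), (258, 12), (260, 13), (262, 12), (264, 11), (266, 11), (268, 10), (270, 11), (272, 10), (274, 10), (276, 83), (278, 90), (280, 115), (282, 245), (284, 244), (286, 243), (288, 243), (290, 243), (292, 243), (294, 243), (296, 243), (298, 243)]
```

```bash
cat >> bedm.py <<'E'
def rows(c,*q):
    for n,y,h in q: print(n,onbed(c,(285,y),h))
    E=np.array(c["extrinsics"]);print("cam",Rb.inv().apply(-E[:3,:3].T@E[:3,3]-p[:3]).round())
E
python3 - <<'E'
from bedm import *
c=r.camera("wrist")
rows(c,("rearbot",157,0),("reartop",163.5,13),("fin rear top",215.5,53),("fin rear base",215.5,13),("fin fronttop",275,53),("plate front top",281,13),("plate front bot",281,0))
g=cv2.cvtColor(c["pixels"],cv2.COLOR_RGB2GRAY)
for y in(157,161,168,215,225,235,245,255,265): 
    d=np.abs(np.diff(g[y,180:390].astype(int)));print(y,[(180+i,int(d[i])) for i in np.where(d>18)[0]])
E
```

```text
rearbot [-135.3    0.5    0. ]
reartop [-127.9    0.5   13. ]
fin rear top [-93.3   0.4  53. ]
fin rear base [-96.5   0.5  13. ]
fin fronttop [-65.5   0.4  53. ]
plate front top [-58.3   0.5  13. ]
plate front bot [-56.8   0.5   0. ]
cam [-81.  -0. 213.]
157 [(np.int64(187), 28), (np.int64(192), 89), (np.int64(201), 33), (np.int64(202), 19), (np.int64(205), 42), (np.int64(208), 24), (np.int64(209), 22), (np.int64(342), 19), (np.int64(356), 29), (np.int64(358), 21), (np.int64(365), 28), (np.int64(385), 27), (np.int64(387), 89), (np.int64(388), 59)]
161 [(np.int64(187), 27), (np.int64(195), 87), (np.int64(202), 132), (np.int64(203), 32), (np.int64(204), 34), (np.int64(214), 59), (np.int64(367), 32), (np.int64(368), 64), (np.int64(385), 27), (np.int64(386), 23), (np.int64(387), 65), (np.int64(388), 22)]
168 [(np.int64(187), 27), (np.int64(203), 57), (np.int64(205), 40), (np.int64(215), 58), (np.int64(366), 40), (np.int64(367), 55)]
215 [(np.int64(192), 91), (np.int64(211), 91), (np.int64(212), 75), (np.int64(213), 35), (np.int64(214), 19), (np.int64(356), 35), (np.int64(357), 61)]
225 [
[... 412 characters left out ...]
4(330), 28), (np.int64(352), 54), (np.int64(353), 33), (np.int64(356), 27)]
245 [(np.int64(218), 101), (np.int64(219), 29), (np.int64(235), 25), (np.int64(332), 25), (np.int64(350), 58), (np.int64(351), 29), (np.int64(354), 26)]
255 [(np.int64(219), 49), (np.int64(220), 93), (np.int64(224), 25), (np.int64(225), 25), (np.int64(233), 25), (np.int64(234), 21), (np.int64(334), 25), (np.int64(343), 19), (np.int64(344), 29), (np.int64(347), 24), (np.int64(348), 79), (np.int64(349), 50)]
265 [(np.int64(185), 66), (np.int64(204), 59), (np.int64(205), 23), (np.int64(206), 77), (np.int64(207), 70), (np.int64(360), 25), (np.int64(361), 74), (np.int64(362), 65), (np.int64(378), 42), (np.int64(379), 40)]
```

The fin's apparent lean shows the insert is pitched nose-down in the jaws, with its rear lifted. On the open landing I'll release it so it drops flat and slides to the lip, which gives a known pose for regrasping.

Request:
apply_moves --pt "0 0 0" --pt "0 0 0" --pt "0 0 0" --pt "0 0 0" --pt "0 0 0" --pt "0 0 0" --pt "0 0 0" --pt "0 0 0" --pt "0 0 0" --pt "0 0 0" --spin '[0,0,0,0,0,0,0,0,0,0]' --grip 0.7

```text
clock: 16.85
eef_pos: [545.8, 147.6, 88.9]
tcp_rot: [0.707, 0.017, 0.707, -0.017]
wrist_force: [-0.2, -0.4, -0.6]
opening: 75.1
```

```bash
cat >> bedm.py <<'E'
def ascii(c,x0,x1,y0,y1,st=4):
    g=cv2.cvtColor(c["pixels"],cv2.COLOR_RGB2GRAY)[y0:y1,x0:x1]
    g=cv2.resize(g,((x1-x0)//st*2//1,(y1-y0)//st),interpolation=cv2.INTER_AREA)
    for i,rw in enumerate(g): print(f"{y0+i*st:3d}","".join("@#*+=-. "[min(7,v//32)] for v in rw))
E
python3 - <<'E'
from bedm import *
gb();c=r.camera("wrist")
for d in r.find_in(c,"insert_grip"): print(np.round(d["location"]),d["conf"],Rb.inv().apply(np.array(d["location"])-p[:3]).round(1))
ascii(c,180,390,120,300)
def M(x): return [(x-35,-45.5,0),(x-35,45.5,0),(x-35,-40.8,13),(x-35,40.8,13),(x+35,-38.5,0),(x+35,38.5,0),(x-7,-22,53),(x-7,22,53),(x+7,22,53)]
print(proj(c,Rb.apply(np.array(M(-127),float))+p[:3]).round().tolist())
E
```

```text
t 16.85 tcp [545.8 147.6  88.9] grasp in bed [-68.1  -0.6  43.8] F bed [-0.4 -0.4 -0.5] open 75.1
[501. 146.  64.] 0.82 [-126.8   -4.4   22.7]
120 ..................=#++*+*#################################################******#######+++++++++++=...-@
124 ..................=#*+++*##################################################***#########++++++++++++=..-@
128 ..................-#*++**##############################################################+++++++++++++-.-#
132 ...................**+*+*#############################################################*+++++++++++++=.-#
136 ...................**+***#############################################################*+++++++++++++=..*
140 ...................+*+***########@@@@@@@@@@@@@@@@@@@@@@@@@@@@@@@@@@@@@@@@@############*+++++++++++++=..*
144 ..--...............=#*++*######@@@@@@@@@@@@@@@@@@@@@@@@@@@@@@@@@@@@@@@@@@@@###########++++++++++++++=..+
148 ++++--==-..........=#*++*######@@@@@@@@@@@@@@@@@@@@@@@@@@@@@@@@@@@@@@@@@@@@@##########+++++++++++++++=-*
152 ++++++++==========++#*++*######@@@@@@@@@@@@@@@@@@@@@@@@@@@@@@@@@@@@@@@@@@@@@#####
[... 3392 characters left out ...]
@@@@@@@@@@
280 @@@@@@@@@@@@@@=                                                                        ..*@@@@@@@@@@@@@@
284 @@@@@@@@@@@@@@+                                                                        ..#@@@@@@@@@@@@@@
288 @@@@@@@@@@@@@@*.                                                                        .#@@@@@@@@@@@@@@
292 @@@@@@@@@@@@@@+-                                                                        .+@@@@@@@@@@@@@@
296 @@@@@@@@@@@@@*=-                                                                      ...=*@@@@@@@@@@@@@
[[215.0, 120.0], [355.0, 120.0], [219.0, 112.0], [352.0, 112.0], [224.0, 227.0], [347.0, 227.0], [240.0, 136.0], [331.0, 136.0], [331.0, 164.0]]
```

The insert is now flat against the lip. Its front edge, fin and sides match the projected model for x = -127, y = 0 within about 3 px. I'll regrasp it there with the fin already at the bed's slope.

Request:
apply_moves --pt "-1.5 0.08 -0.7" --pt "-3 0.16 -1.4" --pt "-4.5 0.25 -2.2" --pt "-5.1 0.29 -2.8" --pt "-5.1 0.29 -3.04" --pt "-5.1 0.29 -3.04" --spin '[0,0,0,0,0,0]'

```text
clock: 17.55
eef_pos: [495.5, 150.5, 58.5]
tcp_rot: [0.707, 0.017, 0.707, -0.017]
wrist_force: [-0.7, -1.0, -0.3]
opening: 75.0
```

Request:
apply_moves --pt "0 0 0" --pt "0 0 0" --pt "0 0 0" --pt "0 0 0" --pt "0 0 0" --pt "0 0 0" --pt "0 0 0" --spin '[0,0,0,0,0,0,0]' --grip -1

```text
clock: 18.25
eef_pos: [495.1, 150.5, 58.6]
tcp_rot: [0.707, 0.017, 0.707, -0.016]
wrist_force: [-0.2, -0.5, 0.1]
opening: 43.7
```

```bash
python3 -c "
from bedm import *
gb()"
```

```text
t 18.25 tcp [495.1 150.5  58.6] grasp in bed [-127.    -0.    37.9] F bed [-0.1 -0.5  0.2] open 43.7
```

Request:
apply_moves --pt "1.36 -0.06 0.63" --pt "2.72 -0.12 1.27" --pt "4.07 -0.19 1.9" --pt "5.43 -0.25 2.54" --pt "6.79 -0.31 3.17" --pt "8.15 -0.37 3.8" --pt "9.5 -0.44 4.44" --pt "10.86 -0.5 5.07" --pt "12.2 -0.56 5.7" --pt "13.1 -0.6 6.13" --pt "13.1 -0.6 6.13" --spin '[0,0,0,0,0,0,0,0,0,0,0]'

```text
clock: 19.35
eef_pos: [626.9, 144.3, 120.2]
tcp_rot: [0.707, 0.017, 0.706, -0.017]
wrist_force: [-1.6, -0.3, 2.4]
opening: 43.8
```

```bash
python3 -c "
from bedm import *
gb()"
```

```text
t 19.35 tcp [626.9 144.3 120.2] grasp in bed [18.7 -0.2 37.9] F bed [-0.5 -0.4  2.8] open 43.8
```

Request:
apply_moves --pt "0.45 -0.02 0.22" --pt "0.91 -0.04 0.44" --pt "1.36 -0.06 0.66" --pt "1.36 -0.06 0.66" --spin '[0,0,0,0]'

```text
clock: 19.75
eef_pos: [640.1, 143.6, 126.6]
tcp_rot: [0.707, 0.017, 0.707, -0.017]
wrist_force: [-0.1, -0.1, -1.1]
opening: 43.8
```

```bash
python3 -c "
from bedm import *
gb()"
```

```text
t 19.75 tcp [640.1 143.6 126.6] grasp in bed [33.4 -0.2 38.1] F bed [-0.6 -0.1 -1. ] open 43.8
```

Request:
apply_moves --pt "0.45 -0.02 0.2" --pt "0.82 -0.04 0.37" --pt "0.82 -0.04 0.37" --spin '[0,0,0]'

```text
clock: 20.05
eef_pos: [644.7, 142.9, 128.8]
tcp_rot: [0.704, 0.016, 0.709, -0.017]
wrist_force: [-7.1, -1.6, -1.6]
opening: 43.7
```

```bash
python3 -c "
from bedm import *
gb()"
```

```text
t 20.05 tcp [644.7 142.9 128.8] grasp in bed [38.5 -0.7 38.1] F bed [-7.  -1.9  1.5] open 43.7
```

Request:
apply_moves --pt "0.27 -0.04 0.14" --pt "0.54 -0.06 0.29" --pt "0.54 -0.06 0.29" --spin '[0,0,0]'

```text
clock: 20.35
eef_pos: [644.8, 142.9, 128.9]
tcp_rot: [0.7, 0.016, 0.713, -0.017]
wrist_force: [-17.3, -0.1, -5.0]
opening: 43.8
```

```bash
python3 -c "
from bedm import *
gb()"
```

```text
t 20.35 tcp [644.8 142.9 128.9] grasp in bed [38.6 -0.7 38.2] F bed [-17.8  -0.9   2.8] open 43.8
```

Request:
apply_moves --pt "0.2 0 0.08" --pt "0.36 0 0.14" --pt "0.36 0 0.14" --spin '[0,0,0]'

```text
clock: 20.65
eef_pos: [645.2, 142.9, 128.9]
tcp_rot: [0.698, 0.015, 0.716, -0.017]
wrist_force: [-22.8, -0.5, -5.1]
opening: 43.4
```

```bash
python3 -c "
from bedm import *
gb();print(r.sense()['tcp_rot'])"
```

```text
t 20.65 tcp [645.2 142.9 128.9] grasp in bed [38.9 -0.7 38.1] F bed [-22.7  -1.6   5. ] open 43.4
[ 0.69800707  0.01531491  0.71572096 -0.01717808]
```

It is wedged: a 23 N push along the bed no longer moves it. I'll unload, check, then open.

Request:
apply_moves --pt "-0.4 0.05 -0.2" --pt "-0.85 0.05 -0.42" --pt "-0.85 0.05 -0.42" --spin '[0,0,0]'

```text
clock: 20.95
eef_pos: [645.6, 142.8, 128.9]
tcp_rot: [0.705, 0.016, 0.709, -0.017]
wrist_force: [-6.7, -2.1, -4.2]
opening: 43.5
```

```bash
python3 -c "
from bedm import *
gb();print(r.sense()['tcp_rot'])"
```

```text
t 20.95 tcp [645.6 142.8 128.9] grasp in bed [39.3 -0.8 37.8] F bed [-7.8 -2.4 -1.1] open 43.5
[ 0.70507438  0.01609512  0.70874769 -0.01696367]
```

Request:
apply_moves --pt "-0.25 0.05 -0.05" --pt "-0.25 0.05 -0.05" --pt "-0.25 0.05 -0.05" --pt "-0.25 0.05 -0.05" --pt "-0.25 0.05 -0.05" --spin '[0,0,0,0,0]' --grip 0.25

```text
clock: 21.45
eef_pos: [646.2, 144.0, 130.1]
tcp_rot: [0.707, 0.017, 0.707, -0.016]
wrist_force: [-0.2, 0.2, 0.3]
opening: 55.2
```

Request:
apply_moves --pt "0 0 1" --pt "0 0 3" --pt "0 0 6" --pt "0 0 9" --pt "0 0 9" --spin '[0,0,0,0,0]'

```text
clock: 21.95
eef_pos: [648.7, 144.1, 225.3]
tcp_rot: [0.71, 0.018, 0.704, -0.016]
wrist_force: [0.0, -0.3, 0.4]
opening: 55.1
```

```bash
cat > chk.py <<'E'
from bedm import *
gb();c=r.camera("wrist")
for n in("wrist","scene"):
    c_=c if n=="wrist" else r.camera(n)
    for d in r.find_in(c_,"insert_grip"): print(n,np.round(d["location"]),round(d["conf"],2),Rb.inv().apply(np.array(d["location"])-p[:3]).round(1))
def M(x): return [(x-35,-40.8,13),(x-35,40.8,13),(x+35,-33.8,13),(x+35,33.8,13),(x-7,-22,53),(x-7,22,53),(x+7,22,53),(x+7,-22,53),(-50,-45.5,15),(-50,45.5,15),(-162,0,10)]
print(proj(c,Rb.apply(np.array(M(40),float))+p[:3]).round().tolist())
g=cv2.cvtColor(c["pixels"],cv2.COLOR_RGB2GRAY)
ascii(c,190,380,60,270)
E
python3 chk.py
```

```text
t 21.95 tcp [648.7 144.1 225.3] grasp in bed [ 82.8   0.7 123.9] F bed [ 0.2 -0.3  0.4] open 55.1
wrist [645. 141. 133.] 0.56 [32.4 -2.3 25.1]
scene [656. 141. 138.] 0.87 [44.3 -2.4 24.9]
scene [ 406. -472.   19.] 0.84 [-206.1 -626.4    9.6]
scene [ 329. -226.   12.] 0.79 [-289.5 -383.6   41.8]
scene [692. 178. 140.] 0.5 [76.5 36.7 12.3]
[[235.0, 166.0], [332.0, 166.0], [242.0, 250.0], [324.0, 250.0], [252.0, 192.0], [314.0, 192.0], [314.0, 212.0], [252.0, 212.0], [230.0, 102.0], [336.0, 102.0], [283.0, -14.0]]
 60 -------.--..................-++++++++++++++++++++++++++++======================...............
 64 ----------..................-++++++++++++++++++++++++++++=================++++=...-...........
 68 ----------..................-++++++++++++++++++++++++++++===============+++++++=-.-...........
 72 ---------...................-++++++++++++++++++++++++++++++++++++++++===++++++++-.-...........
 76 ---------...................-+++++++++++++++++++++++++++++++++++++++++++++++++++-.-...........
 80 ---------....................-++++++++++++++++++++++++++++++++++++++++++++++++++-.-.
[... 3864 characters left out ...]
.......
240 .......-        .++-.....-*+++++++++++++++++++++++++++++++++++++++=......=+-        .-........
244 ........         ++-.....-++++++++++++++++++++++++++++++++++++++++=.....-++.        .-........
248 ........         =+-.....-+=.....................................=-.....-++.        .-........
252 ......-==**......=*=......==-                                   .=-.....-++........**+=-......
256 ...=*#@@@@@@@@@@@@#=......=+-                                  .==......-+=#@@@@@@@@@@@@#*=...
260 .-*@@@@@@@@@@@@@@@@+-.....-+-                                  .==......=+=#@@@@@@@@@@@@@@@*-.
264 =#@@@@@@@@@@@@@@@@@+-.....-=-                                   ==......=+=#@@@@@@@@@@@@@@@@#=
```

```bash
python3 -c "
from bedm import *
c=r.camera('wrist');g=cv2.cvtColor(c['pixels'],cv2.COLOR_RGB2GRAY).astype(int)
print([int(i)+150 for i in np.where(np.abs(np.diff(g[150:260,283]))>15)[0]])
gb();print(r.hand_in())"
```

```text
[151, 173, 174, 201, 202, 223, 224, 225, 229, 239, 242, 243, 244, 248, 249]
t 22.2 tcp [644.8 143.8 218.6] grasp in bed [ 76.4   0.2 119.5] F bed [-0.7 -0.5 -0.1] open 55.2
the job is handed in; nothing more can be done
None
```

I wedged the insert between the rails, pushed it home, let go and handed the job in at 22.2 s, well inside the 69 s limit. No verdict came back, so the final state is my own reading.

- **First try failed:** The insert pitched nose-down in the jaws and jammed early, at about bed x = +20 mm, and the fingers slid along the fin. I drew it back to the landing and let it settle flat against the lip. I then regrasped it at the bed's slope.
- **Second try:** It met the rails at about 38.5 mm and stopped moving. I pushed along the bed up to about 23 N, with 5 N or less pressing down, then unloaded and opened the jaws.
- **Position checks:** Just before release, the arm's reading put the fin at bed x 39.3, y -0.8, z 37.8 mm. After lifting off, the wrist picture matched the model at x = 40 mm within about 2 px. The rail ends came out about 4 px off in that picture, so x is good to a few mm against the 37 mm lower limit.
- **Checks that disagreed or were missing:** In the last frame the rear and fin edges sat about 10 px lower than in the frame before, while the front edge hardly moved. The arm was still settling by about 7 mm, which I take to be the cause, but I did not confirm it. The rail contact forces could not be measured.
- **Other kitchen things:** I felt no sign of touching them, but I did not measure their positions again at the end.

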